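# Start the polisher from its control box

### The arm

A 6-joint arm with a two-finger parallel gripper is mounted at the origin on a cart in front of the work surface, level with it; the furniture and walls round the work are solid. World frame = base frame: x ahead of the robot, y to its left, z up, the work surface at z = 0. Lengths are in m, angles in degrees, forces in N, time in s.
With the tool pointing down it reaches from about 0.35 to 0.85 m from the base axis. Payload 8.1 kg.
Tool frame: the origin (TCP) lies on the centre line of the jaws, within the pads' length; the fingertips stand 8 mm ahead of it and the grasp point (between the pads) lies 11 mm behind it; z points along the fingers, y is the line along which they close (so a half turn about z gives the same grasp; the last joint's range is limited). The gripper opens to 93 mm and grips with 3 to 60 N. Pads are 15 mm wide; open, the fingers measure 128 mm over their backs; the gripper's body (75 mm by 188 mm) begins 65 mm behind the grasp point.
Start: joints at [69.248, 7.471, 85.268, -0, 87.261, -4.893], TCP at [0.164, 0.577, 0.227] pointing down, gripper open.
Joint ranges: [-169.43, 169.43], [-51.17, 129.36], [1.28, 143.12], [-76.62, 256.62], [0, 156.53], [-152.29, 152.29]. Speed limits (degrees/s): [136.94, 136.94, 159.86, 180, 180, 180].

### API

Orientations are given as a 3x3 rotation matrix whose columns are the frame's x, y, z axes.
In Python, from station import env, cams, sign_off gives the robot as it stands.
- The arm moves only by the shell command python3 -m inch 'ROWS' [FORCE]. ROWS is JSON, a list that holds one entry, the list of rows, each a list of 7 numbers: the shift along the tool's x, y, z in cm, then the turn, a rotation vector about the tool's x, y, z in degrees, then the closure in counts, from 0 (fully open) to 255 (shut). A call has 1 to 20 rows; each row shifts and turns the commanded pose from where the row before left it, along the tool's axes as they then stand; what a row does not reach is not made up. A row lasts 1/10 s, in which the tool goes at most 50 mm and 8.59 degrees, less where a joint would pass 70% of its speed; a pose out of reach is approached as far as the arm can. A call with a gripper value outside its range is refused whole. The fingers move at their own pace and stop on an object; FORCE is the grip in N (left out, the last holds). Time passes only in rows, so rows that do not move let the fingers close. It gives the time, the measured TCP pose, the force, the opening and the grip force at its end, in the units of the state.
- env.state(): the state, without advancing time (a new reading comes with each control period).
- cams.grab_frame(name): name is "side" or "top"; returns (picture, depth): 400x640x3 uint8, blue, green, red; 400x640 float32, m along the optical axis (not along the pixel's ray), 0 where there is no reading.
- cams.camera_params(name): a dict with "fovy" (degrees; the focal length in pixels is half the picture's height over the tangent of half this angle, whatever the lens; pixels are square), "cx", "cy" (the principal point, pixels), "R" (3x3) and "t" (3): a world point X has camera coordinates R X + t. Camera axes: x right, y down, z forward; pixel columns grow to the right and rows downward; lengths in m; the calibration is good to about 2 mm. A picture is of the moment at which its call begins. camera_params takes no time and is no camera call.
- sign_off(): hands the job in; it is judged then, once.
The state is a dict: "t": time; "joint_pos": joint angles; "joint_velocities": joint speeds; "effort": joint torques, N m; "position": TCP position; "orientation": TCP orientation; "contact_force": force on the tool from outside, world axes, zero at the start; "ft_torque": the same for the moment, N m; "width": opening from 0.0 (shut) to 1.0 (fully open); "grip_force": force on a finger pad.
Only numpy, scipy, OpenCV 4.12 (cv2) and the standard library are available. Lean on these libraries where they do the work, as an engineer would, in place of code of your own. Each camera call takes 0.05 s, during which the arm holds its last target. There are 200 camera calls.

### The job

Start the polisher from the control box on the bench: first switch the power on by pushing down the raised, white-barred end of the black rocker until it is fully over, then push the blue water button fully in, and after that the green start button fully in; each stays down by itself. Use the fingertips only, never push in the red stop button, and leave the little things on and beside the box standing where they are.

Things in the scene. Friction and masses are not known exactly. Their poses are not given: they have to be found in the camera images.
- console: Fixed grey control box with a white top panel and a thin blue stripe, 150 (x) x 220 (y) x 55 mm, flat panel on top at 55 mm above the bench. Origin: centre of its underside; z up, x away from the robot at yaw 0 (rocker side), y along the row of buttons.
- power_rocker (a joint): Black rocker in the panel, a white bar (24 x 8 mm) painted near one end, 30 mm wide, 66 mm long along the console's y, pivot on the panel at console x = +37 mm, y = 0, 68 mm above the bench. 0 = off (the white-barred +y half stands up at 0.32 rad, the -y half level); 0.32 rad = fully on (the +y half level, 68 mm above the bench). About 3 N on the barred half tip it; it stays where it is left.
- rocker_on_end (a point): Place to push: middle of the top face of the rocker's white-barred half, 21 mm from the pivot (the half is 33 mm long). It goes down about 6.6 mm from off to on; the outer tip of the half stands 10 mm above its final height when off.
- water_button (a joint): Slide of the blue water button: 0 = fully out, 0.007 m = fully in (end stop). No return spring: about 4 N push it in and it stays where it is left.
- water_top (a point): Centre of the top face of the blue water button, a round flat-topped cap 33 mm across. Out, its top stands 13.5 mm above the panel (68.5 mm above the bench), pushed in 6.5 mm; it moves straight down. The steel collar round it is 46 mm across and 4 mm high. The three buttons stand in one row along the console's y, 62 mm apart, 40 mm to -x of its centre; which colour stands where changes.
- start_button (a joint): Slide of the green start button: 0 = fully out, 0.007 m = fully in (end stop). No return spring: about 4 N push it in and it stays where it is left.
- start_top (a point): Centre of the top face of the green start button, a round flat-topped cap 33 mm across. Out, its top stands 13.5 mm above the panel (68.5 mm above the bench), pushed in 6.5 mm; it moves straight down. The steel collar round it is 46 mm across and 4 mm high. The three buttons stand in one row along the console's y, 62 mm apart, 40 mm to -x of its centre; which colour stands where changes.
- stop_button (a joint): Slide of the red stop button: 0 = fully out, 0.007 m = fully in (end stop). No return spring: about 4 N push it in and it stays where it is left. Must stay out.
- stop_top (a point): Centre of the top face of the red stop button, a round flat-topped cap 33 mm across. Out, its top stands 13.5 mm above the panel (68.5 mm above the bench), pushed in 6.5 mm; it moves straight down. The steel collar round it is 46 mm across and 4 mm high. The three buttons stand in one row along the console's y, 62 mm apart, 40 mm to -x of its centre; which colour stands where changes.
- mount_0_mid (a point): Bystander: black round specimen mount, 30 mm across, 21 mm high, loose on the far left corner of the control box. Point at its centre, half-way up.
- magnet_pot_mid (a point): Bystander: small red pot magnet with black knob, 32 mm across, 27 mm high, loose on the bench left of the box. Point at its centre, half-way up.
- loupe_mid (a point): Bystander: black loupe, 37 mm across, 34 mm high, loose on the bench right of the box. Point at its centre, half-way up.
Things that resemble listed ones, but are neither listed nor needed, are in the scene too. Of the things that look like the part that bears magnet_pot_mid, take the one that is farthest from the robot's base at the start.

How it is judged (in metres and radians):
On the way, in this order (a step that is already met when the one before it is completed fails the run):
1. rocker pushed fully over to on (value of joint power_rocker above 0.25 rad), for 0.1 s.
2. blue water button pushed in (value of joint power_rocker above 0.25 rad and value of joint water_button above 0.005 m), for 0.1 s.
3. green start button pushed in (all of step 2 and value of joint start_button above 0.005 m), for 0.1 s.
At the end, for the whole second after the job is handed in: Rocker on (over 0.25 of 0.32 rad), blue and green buttons in (over 5 of 7 mm), red button out (in by less than 2 mm), mount, magnet and loupe upright and within 15 mm of where they stood (all of step 3 and value of joint stop_button below 0.002 m and distance of each of mount_0_mid, magnet_pot_mid, loupe_mid from where it was at the start of the episode below 0.015 m and angle between each of mount_0_mid, magnet_pot_mid, loupe_mid's own z axis and vertical below 0.2 rad); the robot touches nothing.
It fails at once if red stop button pushed in (2 mm or more) (value of joint stop_button above 0.002 m).
It fails at once if blue button pushed (2 mm or more) before the rocker was on (value of joint water_button above 0.002 m and not (value of joint power_rocker above 0.25 rad)).
It fails at once if green button pushed (2 mm or more) before the blue one was in (value of joint start_button above 0.002 m and not (value of joint water_button above 0.005 m)).
It fails at once if green button pushed (2 mm or more) with the rocker not on (value of joint start_button above 0.002 m and not (value of joint power_rocker above 0.25 rad)).
It fails at once if mount, magnet or loupe carried or pushed more than 15 mm away (distance of any of mount_0_mid, magnet_pot_mid, loupe_mid from where it was at the start of the episode above 0.015 m).
It also fails if it takes over 42 s, if anything falls off the work surface, if the arm or the gripper's body presses on something with over 40 N, if the wrist force passes 120 N, or if a joint passes its speed limit or range.

## Working session

There is one attempt and no reset: what is moved stays moved. The work goes in short steps, Python scripts to look and compute and a shell command to move; the robot and the scene stay as the last step left them, time stands still between calls to the robot, and variables do not carry over. Pictures are saved under pics/ and viewed, at most 10 in all, crops included, and the job is handed in when it is done.

```bash
ls; mkdir -p pics; python3 - <<'E'
from station import env,cams
import cv2,numpy as np
s=env.state();print(s)
for n in("top","side"):
    p,d=cams.grab_frame(n);cv2.imwrite(f"pics/{n}0.png",p);np.savez(f"{n}0.npz",p=p,d=d);print(n,cams.camera_params(n))
E
```

```text
pics
{'t': 0.0, 'joint_pos': array([ 6.92455470e+01,  7.51485392e+00,  8.53291987e+01, -1.68591715e-03,
        8.72599995e+01, -4.89414103e+00]), 'joint_velocities': array([ 0.01780394, -0.1222945 ,  0.0119481 , -0.1299017 , -0.04943362,
       -0.0335151 ]), 'effort': array([ 3.01371847e-04, -5.59804308e+01, -4.91767430e+01,  7.67102279e-02,
        3.50029359e-02, -1.51207119e-04]), 'position': array([0.163781  , 0.57664484, 0.22559084]), 'orientation': array([[-9.61931200e-01,  2.73291031e-01, -6.16058543e-04],
       [ 2.73291697e-01,  9.61929690e-01, -1.70861803e-03],
       [ 1.25655020e-04, -1.81193668e-03, -9.99998351e-01]]), 'contact_force': array([ 0.54240555,  0.15859593, -0.24893058]), 'ft_torque': array([ 0.03621658, -0.03771832, -0.01478884]), 'grip_force': 0.0, 'width': 1.0003052679575286}
top {'fovy': 54.480377445164414, 'cx': 315.0625418314248, 'cy': 198.66596529934688, 'R': array([[-0.01554193, -0.99985955, -0.0062708 ],
       [-0.99755373,  0.01593296, -0.06806385],
       [ 0.06815421,  0.00519762, -0.99766126]]), 't': array([-0.00618917,  0.52246214,  0.97199289])}
side {'fovy': 52.776323979735615, 'cx': 323.6100754071068, 'cy': 201.82562593548442, 'R': array([[-0.97383805, -0.2271888 , -0.00497052],
       [-0.08277815,  0.37502664, -0.92331078],
       [ 0.21162994, -0.89874372, -0.38402148]]), 't': array([0.51167535, 0.11163522, 0.76462177])}
```

View pics/top0.png

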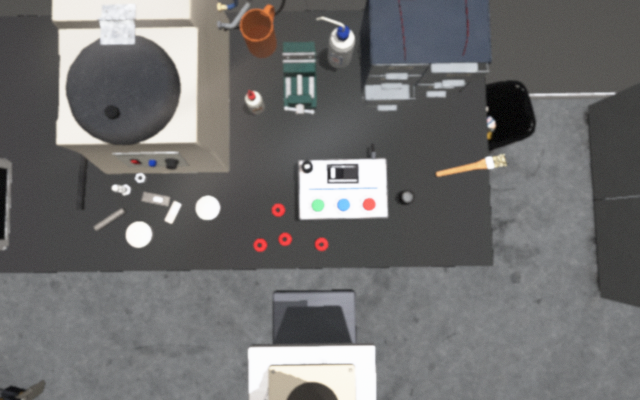

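View pics/side0.png

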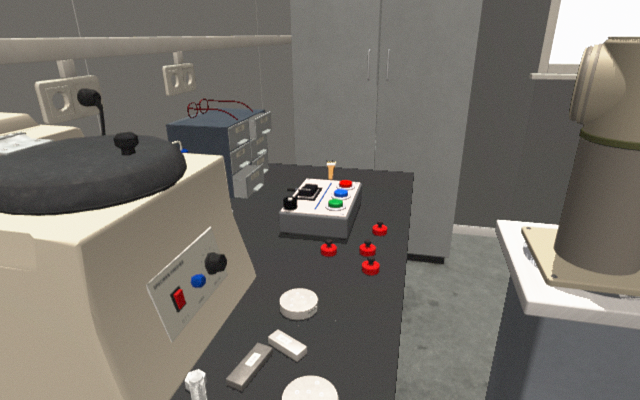

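```bash
cat > h.py <<'E'
import numpy as np,cv2
from station import cams
def cam(n):
    c=cams.camera_params(n);return c,200/np.tan(np.radians(c["fovy"]/2))
def ray(n,u,v,z):
    c,f=cam(n);d=c["R"].T@np.array([(u-c["cx"])/f,(v-c["cy"])/f,1]);o=-c["R"].T@c["t"]
    return o+d*(z-o[2])/d[2]
def cloud(n,d):
    c,f=cam(n);v,u=np.mgrid[:400,:640];P=np.stack([(u-c["cx"])/f*d,(v-c["cy"])/f*d,d],-1)
    return (P-c["t"])@c["R"]
def blobs(p,lo,hi,amin=15):
    h=cv2.cvtColor(p,cv2.COLOR_BGR2HSV);m=cv2.inRange(h,lo,hi)
    n,_,s,c=cv2.connectedComponentsWithStats(m);return [(c[i],s[i]) for i in range(1,n) if s[i,4]>=amin]
E
python3 - <<'E'
from h import *
np.set_printoptions(precision=4,suppress=True)
for n in("top","side"):
    q=np.load(n+"0.npz");p,d=q["p"],q["d"];C=cloud(n,d)
    for nm,lo,hi in(("green",(45,80,80),(80,255,255)),("blue",(98,120,80),(115,255,255)),("red",(0,150,80),(6,255,255)),("red2",(172,150,80),(180,255,255))):
        for c,s in blobs(p,lo,hi):
            X=C[int(round(c[1])),int(round(c[0]))]
            if abs(X[1])<.35 and .2<X[0]<.7: print(n,nm,c,s[4],"depthpt",X,"ray",ray(n,*c,.0685)[:2])
    if n=="top":
        h=cv2.cvtColor(p,cv2.COLOR_BGR2HSV);m=cv2.inRange(h,(0,0,170),(180,50,255));m[:, :290]=0;m[:,395:]=0;m[:150]=0;m[225:]=0
        m=cv2.morphologyEx(m,cv2.MORPH_CLOSE,np.ones((5,5)))
        c=max(cv2.findContours(m,0,2)[0],key=cv2.contourArea);r=cv2.minAreaRect(c);print(r);
        b=cv2.boxPoints(r);print([ray(n,*k,.055) for k in b],ray(n,*r[0],.055))
        Z=C[...,2]
        for y0 in range(140,225,6): print((Z[y0,285:425:5]*1000).astype(int))
a=cv2.resize(np.load("top0.npz")["p"][130:260,240:430],None,fx=4,fy=4,interpolation=2)
b=cv2.resize(np.load("side0.npz")["p"][155:290,265:405],None,fx=4,fy=4,interpolation=2)
cv2.imwrite("pics/a.png",a);cv2.imwrite("pics/b.png",b)
E
```

```text
top green [317.4  204.96] 100 depthpt [ 0.5034 -0.0191  0.0701] ray [ 0.5035 -0.0201]
top blue [342.8537 204.5244] 82 depthpt [ 0.5026 -0.0821  0.0645] ray [ 0.5036 -0.0815]
top red [277.9048 209.7778] 126 depthpt [0.4946 0.0794 0.0264] ray [0.4934 0.0754]
top red [284.7969 238.8594] 128 depthpt [0.4215 0.0625 0.0273] ray [0.4233 0.0595]
top red [260.0234 244.7031] 128 depthpt [0.4076 0.125  0.0288] ray [0.4102 0.1191]
top red [321.064 243.84 ] 125 depthpt [ 0.4076 -0.0276  0.0253] ray [ 0.4101 -0.0274]
((343.0, 188.5), (59.0, 88.0), 90.0)
[array([0.6186, 0.0235, 0.055 ]), array([ 0.615 , -0.1935,  0.055 ]), array([ 0.4697, -0.1894,  0.055 ]), array([0.473 , 0.0254, 0.055 ])] [ 0.5437 -0.0836  0.055 ]
[ 1  1  0  2  0 -1  1  4  0 -4 -1 -1 -2 -1  0  0  0  0  0  0  0 -1  1 -2
  0  0  0 -2]
[ 1  0  0  0  0  2  3 -2  1  0  1  2 -1  0  0  1  0 -3  1  0  2  0 -2  0
  2  1 -1  0]
[ 3  2  0  1  0 -1  1  1  3  3 -1  2  1  0  3 -2  0 -4 33  0  1  0 -2 -2
 -1 -1  0 -3]
[-1 -1  2  0  4  2  0  2  1  0 -1  0 -1 -1  0 46 51 52 52 49 51  0 -1  0
  1  1  0 -1]
[-1  2  2 55 71 77 57 51 54 57 55 57 57 6
[... 989 characters left out ...]
[ 0.5027 -0.0126]
side blue [340.4943 192.5977] 87 depthpt [ 0.5031 -0.0678  0.0697] ray [ 0.5031 -0.0736]
side red [345.3718 182.9359] 78 depthpt [ 0.5043 -0.1374  0.0689] ray [ 0.5037 -0.139 ]
side red [379.1944 229.4444] 108 depthpt [ 0.4078 -0.0158  0.0152] ray [0.3986 0.0939]
side red [366.8168 249.3359] 131 depthpt [0.4216 0.0747 0.0144] ray [0.4111 0.1724]
side red [328.9394 249.5985] 132 depthpt [0.4928 0.0935 0.0138] ray [0.4723 0.187 ]
side red [370.1964 267.3214] 168 depthpt [0.4079 0.1382 0.0142] ray [0.3987 0.227 ]
side red2 [375.6667 231.2   ] 15 depthpt [ 0.4137 -0.0136  0.0108] ray [0.4041 0.1024]
side red2 [369.44 270.04] 25 depthpt [0.409  0.1422 0.0102] ray [0.3989 0.235 ]
```

View pics/a.png

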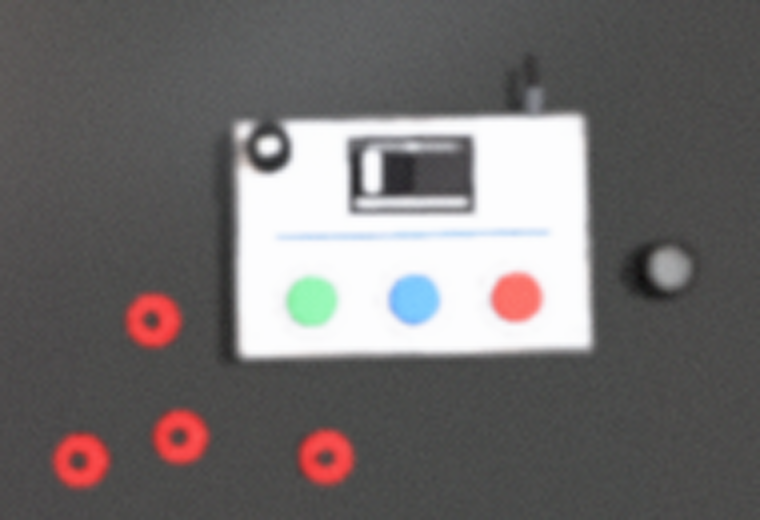

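View pics/b.png

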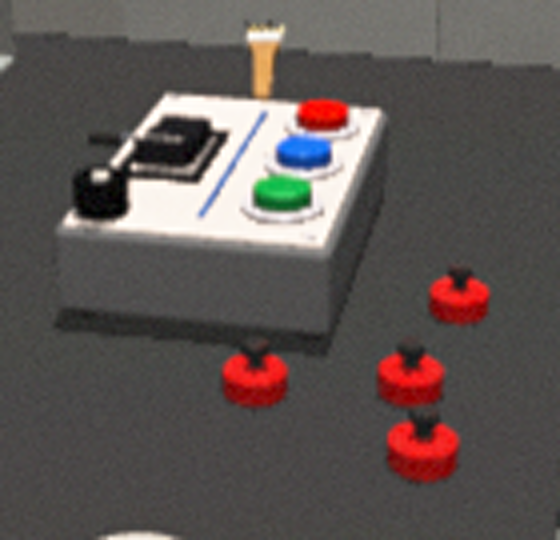

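The panel is at about yaw 0. Green is at top pixel (317,205), blue at (343,204) and red at (369,204). The raised rocker end with the white bar is at (333,172), and the mount is at (307,167). I'll close the fingers and travel high to a point above the rocker's barred half, about (0.5805, -0.061).

```bash
python3 -m inch '[[[-3.03,-2.63,0,0,0,0,255],[-3.03,-2.63,0,0,0,0,255],[-3.03,-2.63,0,0,0,0,255],[-3.03,-2.63,0,0,0,0,255],[-3.03,-2.63,0,0,0,0,255],[-3.03,-2.63,0,0,0,0,255],[-3.03,-2.63,0,0,0,0,255],[-3.03,-2.63,0,0,0,0,255],[-3.03,-2.63,0,0,0,0,255],[-3.03,-2.63,0,0,0,0,255],[-3.03,-2.63,0,0,0,0,255],[-3.03,-2.63,0,0,0,0,255],[-3.03,-2.63,0,0,0,0,255],[-3.03,-2.63,0,0,0,0,255],[-3.03,-2.63,0,0,0,0,255],[-3.03,-2.63,0,0,0,0,255],[-3.03,-2.63,0,0,0,0,255],[-3.03,-2.63,0,0,0,0,255],[-3.03,-2.63,0,0,0,0,255],[0,0,0,0,0,0,255]]]' 10
python3 -m inch '[[[0,0,2,0,0,0,255],[0,0,2,0,0,0,255],[0,0,2,0,0,0,255],[0,0,2,0,0,0,255],[0,0,2,0,0,0,255],[0,0,1,0,0,0,255],[0,0,0,0,0,0,255],[0,0,0,0,0,0,255],[0,0,0,0,0,0,255]]]'
```

```text
t: 2.1
position: [0.5822, -0.0649, 0.2253]
orientation: [[-0.961, 0.277, -0.001], [0.277, 0.961, -0.001], [0.001, -0.001, -1.0]]
contact_force: [-0.8, 1.2, -0.7]
width: 0.008
grip_force: 0.0
t: 3.0
position: [0.5821, -0.0609, 0.1181]
orientation: [[-0.962, 0.273, 0.002], [0.273, 0.962, -0.0], [-0.002, 0.0, -1.0]]
contact_force: [-0.1, -0.6, -0.4]
width: 0.005
grip_force: 0.0
```

```bash
python3 - <<'E'
from h import *
b=[]
for n,(r,c) in(("top",(130,270)),("side",(110,260))):
    p,d=cams.grab_frame(n);b.append(cv2.resize(p[r:r+130,c:c+130],(400,400),interpolation=2))
cv2.imwrite("pics/c.png",np.hstack(b))
E
```

```text
(no output)
```

View pics/c.png

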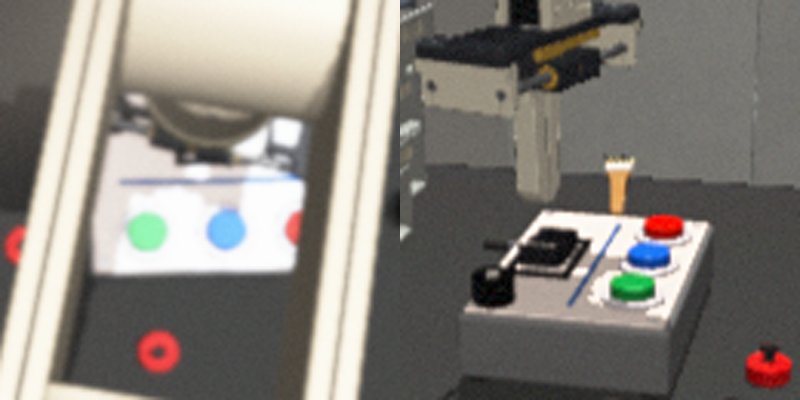

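The fingertips (right half, pixel 540,195) hang over the rocker's barred end, so I'll press down.

```bash
python3 -m inch '[[[0,0,1,0,0,0,255],[0,0,1,0,0,0,255],[0,0,1,0,0,0,255],[0,0,0.2,0,0,0,255],[0,0,0.2,0,0,0,255],[0,0,0.2,0,0,0,255],[0,0,0.2,0,0,0,255],[0,0,0.2,0,0,0,255],[0,0,0,0,0,0,255],[0,0,0,0,0,0,255]]]'
python3 -m inch '[[[0,0,0.1,0,0,0,255],[0,0,0.1,0,0,0,255],[0,0,0,0,0,0,255],[0,0,0,0,0,0,255]]]'
```

```text
t: 4.1
position: [0.5812, -0.061, 0.0766]
orientation: [[-0.962, 0.273, 0.0], [0.273, 0.962, -0.0], [-0.0, -0.0, -1.0]]
contact_force: [-0.7, -0.7, -0.9]
width: 0.002
grip_force: 0.0
t: 4.5
position: [0.5814, -0.061, 0.0761]
orientation: [[-0.962, 0.273, 0.0], [0.273, 0.962, -0.0], [-0.0, -0.0, -1.0]]
contact_force: [-5.9, 0.9, 12.0]
width: 0.008
grip_force: 5.9
```

```bash
python3 -m inch '[[[0,0,-1,0,0,0,255],[0,0,-2,0,0,0,255],[0,0,-1,0,0,0,255],[2.31,-1.37,0,0,0,0,255],[2.31,-1.37,0,0,0,0,255],[2.31,-1.36,0,0,0,0,255],[0,0,0,0,0,0,255],[0,0,0,0,0,0,255],[0,0,0,0,0,0,255]]]'
python3 - <<'E'
from h import *
b=[]
for n,(r,c) in(("top",(130,270)),("side",(110,260))):
    p,d=cams.grab_frame(n);b.append(cv2.resize(p[r:r+130,c:c+130],(400,400),interpolation=2))
cv2.imwrite("pics/d.png",np.hstack(b))
E
```

```text
t: 5.4
position: [0.5044, -0.0814, 0.1152]
orientation: [[-0.962, 0.273, 0.001], [0.273, 0.962, -0.0], [-0.001, 0.0, -1.0]]
contact_force: [0.4, -0.6, -0.1]
width: 0.007
grip_force: 0.0
```

View pics/d.png

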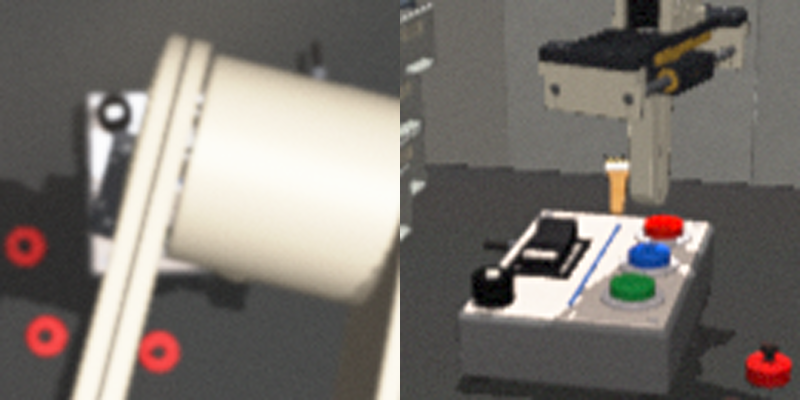

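The rocker is over: its far half is now raised, at right-half pixel (555,235). The fingertips are above blue, so I'll press it, with about 46 mm to go.

```bash
python3 -m inch '[[[0,0,1.5,0,0,0,255],[0,0,1.5,0,0,0,255],[0,0,0.5,0,0,0,255],[0,0,0.2,0,0,0,255],[0,0,0.2,0,0,0,255],[0,0,0.2,0,0,0,255],[0,0,0.2,0,0,0,255],[0,0,0.2,0,0,0,255],[0,0,0,0,0,0,255],[0,0,0,0,0,0,255]]]'
python3 -m inch '[[[0,0,0.1,0,0,0,255],[0,0,0.1,0,0,0,255],[0,0,0,0,0,0,255],[0,0,0,0,0,0,255]]]'
```

```text
t: 6.5
position: [0.5036, -0.0814, 0.0698]
orientation: [[-0.962, 0.273, 0.001], [0.273, 0.962, -0.0], [-0.001, 0.0, -1.0]]
contact_force: [-0.9, -0.4, 2.9]
width: 0.004
grip_force: 1.1
t: 6.9
position: [0.5038, -0.0814, 0.0696]
orientation: [[-0.962, 0.273, 0.001], [0.273, 0.962, -0.0], [-0.001, -0.0, -1.0]]
contact_force: [-9.4, 2.7, 19.6]
width: 0.011
grip_force: 9.9
```

```bash
python3 -m inch '[[[0,0,-1,0,0,0,255],[0,0,-2,0,0,0,255],[0,0,-1,0,0,0,255],[0.56,1.97,0,0,0,0,255],[0.56,1.97,0,0,0,0,255],[0.56,1.97,0,0,0,0,255],[0,0,0,0,0,0,255],[0,0,0,0,0,0,255]]]'
python3 -m inch '[[[0,0,1.5,0,0,0,255],[0,0,1,0,0,0,255],[0,0,0.3,0,0,0,255],[0,0,0.2,0,0,0,255],[0,0,0.2,0,0,0,255],[0,0,0.2,0,0,0,255],[0,0,0.2,0,0,0,255],[0,0,0.2,0,0,0,255],[0,0,0.2,0,0,0,255],[0,0,0,0,0,0,255],[0,0,0,0,0,0,255]]]'
```

```text
t: 7.7
position: [0.5034, -0.0199, 0.1076]
orientation: [[-0.962, 0.272, 0.0], [0.272, 0.962, -0.0], [-0.0, -0.0, -1.0]]
contact_force: [-0.6, 0.1, -0.0]
width: 0.005
grip_force: 0.0
t: 8.8
position: [0.5037, -0.0201, 0.0696]
orientation: [[-0.962, 0.273, 0.001], [0.273, 0.962, -0.0], [-0.001, -0.0, -1.0]]
contact_force: [-11.0, -0.8, 20.6]
width: 0.005
grip_force: 10.3
```

Green is at its end stop as well. I'll lift away and check.

```bash
python3 -m inch '[[[0,0,-1,0,0,0,255],[0,0,-2,0,0,0,255],[0,0,-3,0,0,0,255],[0,0,-3,0,0,0,255],[0,0,-3,0,0,0,255],[0,0,0,0,0,0,255],[0,0,0,0,0,0,255],[0,0,0,0,0,0,255]]]'
python3 - <<'E'
from h import *
p,d=cams.grab_frame("side");cv2.imwrite("pics/e.png",cv2.resize(p[155:290,265:405],None,fx=4,fy=4,interpolation=2))
E
```

```text
t: 9.6
position: [0.5026, -0.0197, 0.1862]
orientation: [[-0.962, 0.273, -0.002], [0.273, 0.962, 0.0], [0.002, -0.0, -1.0]]
contact_force: [0.3, -0.3, -0.2]
width: 0.003
grip_force: 0.0
```

View pics/e.png

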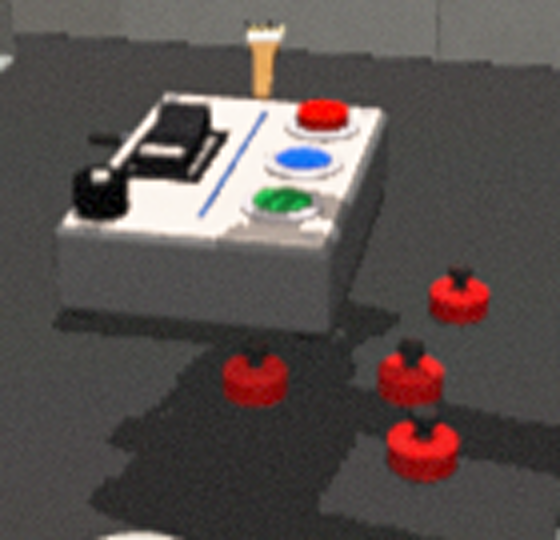

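The rocker is over with its barred half level. Blue (303,160) and green (283,200) are down, red (322,113) is still out, and the mount and magnets haven't moved.

```bash
python3 -c "from station import sign_off;print(sign_off())"
```

```text
the job is handed in; nothing more can be done
None
```

Job handed in at about 9.7 s, verdict not shown: rocker, then blue, then green pushed to their end stops; last picture shows red still out and the mount and magnets unmoved (loupe, never approached, was outside that view).

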